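# Present a ball-and-spacer kit to the inspection camera

## Robot

A 6-joint arm with a two-finger parallel gripper is mounted at the origin on the work surface. World frame = base frame: x ahead of the robot, y to its left, z up, the work surface at z = 0. Lengths are in m, angles in rad, forces in N, time in s.
With the tool pointing down it reaches from about 0.15 to 0.775 m from the base axis. Payload 6.1 kg.
Tool frame: the origin (TCP) lies midway between the tips of the shut fingers; the grasp point (between the pads) lies 19 mm behind it; z points along the fingers, y is the line along which they close (so a half turn about z gives the same grasp; the last joint's range is limited). The gripper opens to 85 mm and grips with 20 to 120 N. Pads are 22 mm wide; open, the fingers measure 114 mm over their backs; the gripper's body (76 mm by 85 mm) begins 54 mm behind the grasp point. The pads swing forward as they close: fully open they stand 13 mm farther back than shut.
Start: joints at [1.139, 0.126, -0.04, 1.405, 0, 1.571], TCP at [0.22, 0.477, 0.231] pointing down, gripper open.
Joint ranges: [-2.72, 2.72], [-0.95, 1.95], [-1.27, 1.35], [-1.78, 2.02], [-1.46, 1.47], [-3.14, 3.14]. Speed limits (rad/s): [2.39, 2.39, 3.01, 3.14, 3.14, 3.14].

## Interface

Orientations are given as a rotation vector (axis times angle).
In Python, from bench import * gives the robot as it stands. The module is installed in compiled form; this text tells all that it offers. Calls block until the motion is done:
- movep(position, orientation): joint-space move of the TCP to a pose.
- servo_line(position, v=0.15, rotation=None, threshold=None): straight line of the TCP; rotation=None keeps the orientation; v is the mean speed in m/s. With threshold (N) it stops when the force on the tool has changed by that much, and returns True; else False.
- movej(angles): joint-space move.
- set_gripper(opening, squeeze=None): finger opening in m; squeeze is the grip in N (None keeps the last); returns when the fingers have stopped.
- dwell(seconds).
- inverse_kinematics(position, orientation): joint angles nearest the present ones, or None.
- get_image(name): name is "scene" or "top"; returns the picture (420x560x3 uint8, red, green, blue); there is no depth.
- calibration(name): a dict with "fx", "fy", "cx", "cy" (pixels), "R" (3x3) and "t" (3): a world point X has camera coordinates R X + t. Camera axes: x right, y down, z forward; pixel columns grow to the right and rows downward; lengths in m; the calibration is good to about 2 mm. A picture is of the moment at which its call begins. calibration takes no time and is no camera call.
A pose or a line that the arm cannot do raises IKError and nothing moves.
- finish_job(): hands the job in; it is judged then, once.
Readings, each from a call of its own:
- current_t(): time.
- current_joint_pos(): joint angles.
- current_qd(): joint speeds.
- current_effort(): joint torques, N m.
- current_ee_pos(): TCP position.
- current_ee_rot(): TCP orientation.
- current_wrist_force(): force on the tool from outside, world axes, zero at the start.
- current_wrist_torque(): the same for the moment, N m.
- current_grip_width(): finger opening in m.
- current_finger_force(): force on a finger pad.
Only numpy, scipy, OpenCV 4.12 (cv2) and the standard library are available. Lean on these libraries where they do the work, as an engineer would, in place of code of your own. Each camera call takes 0.05 s, during which the arm holds its last target. There are 200 camera calls.

## Task

Stand the two brass rods from the grey stock block end-down in the two black sockets of the white dish, fully home, one in each, and let go of them with the dish still in its nest. Then lift the dish by its handle straight up off the nest and, once clear, turn it a quarter turn anticlockwise seen from above, so that it hangs over the nest with its orange tab pointing squarely at the blue camera at lens height; keep it level all the while, so that the ball stays in the middle and never gets out to the orange ring. Finish while still holding it there, steady and level; leave everything else on the bench alone.

Things in the scene. Friction and masses are not known exactly. Their poses are not given: they have to be found in the camera images.
- dish: White round dished carrier, loose, about 220 g, 134 mm across its 20 mm high rim; origin: centre of its underside, z up. Inside, a shallow cone slopes 7 degrees down to the middle. +x: orange pointer tab; along y: black bow handle, a socket beyond each leg. It starts flat in the nest, underside 15 mm above the bench, +x within 0.12 rad of the fixture's +x: a quarter turn brings it to fixture +y.
- handle (a point): Centre of the bow handle's straight top bar, 74 mm above the dish's underside, over its middle; axes as the dish. The bar is 12 mm thick (x), 64 mm long (y), 16 mm high: grip it from above, fingers closing along the dish's x. Its legs slope down to the rim at y = +-63 mm.
- tab (a point): Tip of the orange pointer tab: 91 mm out along the dish's +x, 10 mm above its underside.
- seat_a (a point): Centre of the floor of the socket at dish y = +78 mm; axes as the dish. Each socket is a black upright tube, outer diameter 25 mm, bore 17 mm, its floor 5 mm and its mouth 35 mm above the dish's underside.
- seat_b (a point): Centre of the floor of the like socket at dish y = -78 mm, 5 mm above the underside; axes as the dish.
- ball_center (a point): Centre of the loose steel ball, diameter 25 mm, 64 g, that lies in the middle of the dish, 21 mm above its underside. The orange ring line in the dish is 26 mm from the middle.
- spacer_a: Brass spacer rod, diameter 12 mm, 80 mm long, about 25 g, standing upright in a hole of the stock block; origin: centre of its lower end, z along the rod. It starts 10 mm above the bench, sunk 20 mm into the 30 mm high block.
- spacer_b: The second brass spacer rod, identical; either rod may go in either socket.
- stock: Fixed grey stock block, 60 x 140 x 30 mm (x, y, z); origin: centre of its underside. It has two 13 mm holes, 20 mm deep, at y = +-42 mm, each with a spacer rod in it.
- fixture: Fixed aluminium fixture; origin on the bench under the nest's centre. Nest plate 150 x 200 mm (x, y), 15 mm high, with four locating pins 10 mm thick and 10 mm high, 76 mm out on the diagonals. At y = +183 mm a 20 mm square post, 182 mm high, carries the blue camera (42 mm wide, top 171 mm above the bench), which looks along -y at the space over the nest.
- lens (a point): Centre of the camera's lens: fixture y = +136 mm, 150 mm above the bench; axes as the fixture.
- housing: Bystander, leave alone: half white, half orange printed motor housing block, 50 x 60 x 50 mm; origin: centre of its underside.
- contactor: Bystander, leave alone: black contactor, 60 x 70 mm, 89 mm high with two copper studs; origin: centre of its underside.
- driver: Bystander, leave alone: screwdriver lying on the bench; origin: centre of its underside.
- terminal: Bystander, leave alone: blue terminal block, 16 x 45 x 20 mm; origin: centre of its underside.
- tape: Bystander, leave alone: yellow roll of tape lying flat, 90 mm across, 18 mm high; origin: centre of its underside.
- screw_cup: Bystander, leave alone: small white ceramic bowl, 70 mm across, 40 mm high; origin: centre of its underside.
- bracket: Bystander, leave alone: small steel angle bracket, 40 mm; origin: centre of its underside.
Not all that is in view belongs to the job. What is shaped like the dish but green or pink is not meant.

How it is judged:
By the outcome, as a careful person would: the job done as asked, in the order asked, and still so for the second after the job is handed in, while the arm keeps its last pose, push and grip.
It also fails if it takes over 72 s, if anything falls off the work surface, if the arm or the gripper's body presses on something with over 40 N, if the wrist force passes 120 N, or if a joint passes its speed limit or range.

## Working session

There is one attempt and no reset: what is moved stays moved. The work goes in short steps, each a Python script; the robot and the scene stay as the last script left them, time stands still between calls to the robot, and variables do not carry over. Pictures are saved under pics/ and viewed, at most 10 in all, crops included, and the job is handed in when it is done.

```bash
mkdir -p pics; python3 - <<'E'
from bench import *
import cv2,numpy as np
for n in("scene","top"):
    im=get_image(n); cv2.imwrite(f"pics/{n}0.png",im[:,:,::-1]); c=calibration(n); np.save(f"pics/{n}0.npy",im)
    print(n,{k:np.round(v,4).tolist() for k,v in c.items()}, "cam",np.round(-np.array(c['R']).T@np.array(c['t']),3))
print(current_t(),current_ee_rot())
E
```

```text
scene {'fx': 511.8752, 'fy': 511.8752, 'cx': 284.1579, 'cy': 203.0987, 'R': [[0.5178, 0.8554, -0.0145], [0.6892, -0.4272, -0.5852], [-0.5068, 0.293, -0.8107]], 't': [-0.3005, -0.2952, 1.8021]} cam [ 1.272 -0.397  1.284]
top {'fx': 400.8473, 'fy': 400.8473, 'cx': 276.9096, 'cy': 213.8308, 'R': [[-0.086, -0.9963, -0.0001], [-0.9752, 0.0841, -0.2048], [0.2041, -0.0175, -0.9788]], 't': [0.0541, 0.5242, 1.1676]} cam [0.278 0.03  1.25 ]
0.1 [-6.72943321e-01 -3.06839744e+00  2.28074062e-03]
```

View pics/scene0.png

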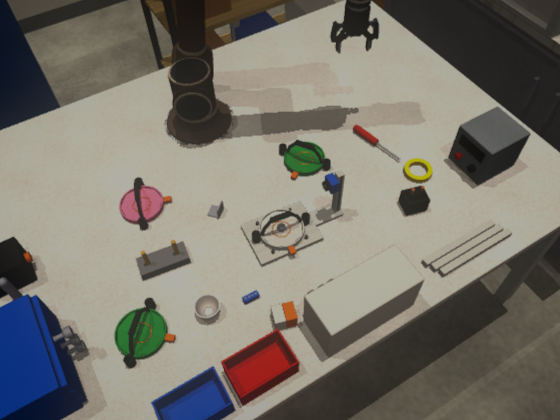

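View pics/top0.png

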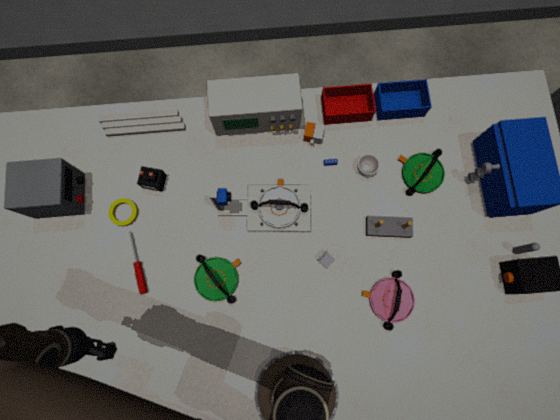

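The top view shows the dish at about (280,207) with its tab at (280,183), the camera at (222,197), and the stock block at (389,227). The scene view shows the dish at (282,230) and the block at (163,260). I'll enlarge both views.

```bash
python3 - <<'E'
import cv2,numpy as np
t=cv2.imread("pics/top0.png");s=cv2.imread("pics/scene0.png")
a=cv2.resize(t[170:245,205:325],(800,500),interpolation=cv2.INTER_CUBIC)
b=cv2.resize(t[205:245,355:421],(396,240),interpolation=cv2.INTER_CUBIC)
d=cv2.resize(s[230:290,128:198],(396,339)[:2],interpolation=cv2.INTER_CUBIC)
c=cv2.resize(s[165:270,235:355],(800,600)[:2],interpolation=cv2.INTER_CUBIC)
cv2.imwrite("pics/c1.png",a)
e=np.zeros((600,800,3),np.uint8);e[:240,:396]=b;e[:339,404:]=d
cv2.imwrite("pics/c2.png",e);cv2.imwrite("pics/c3.png",cv2.resize(s[165:270,235:355],(686,600),interpolation=cv2.INTER_CUBIC))
E
```

```text
(no output)
```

View pics/c1.png

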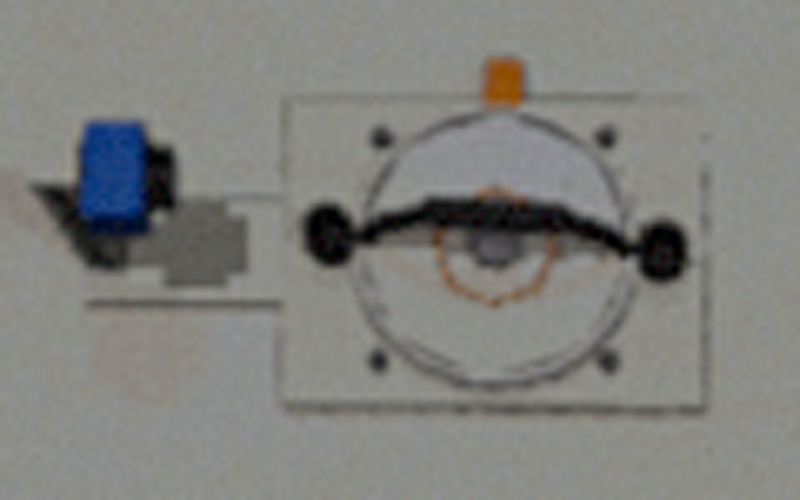

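View pics/c2.png

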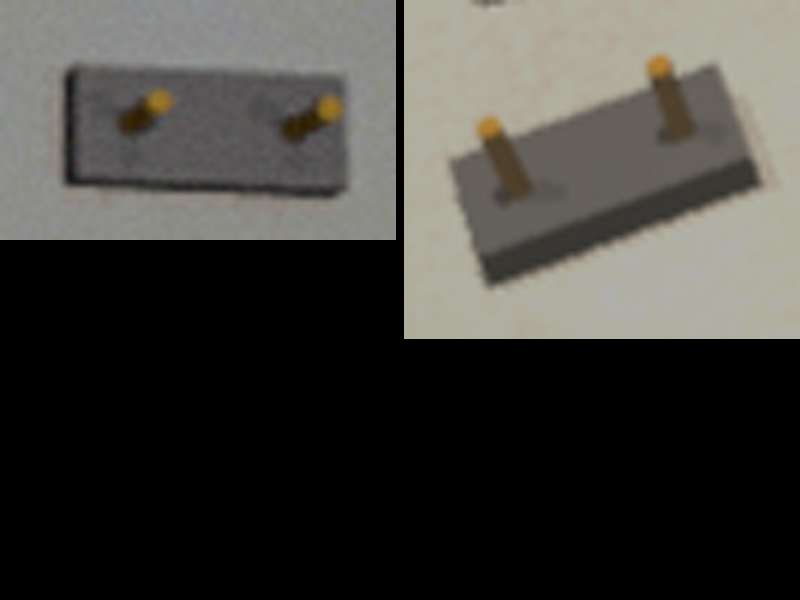

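View pics/c3.png

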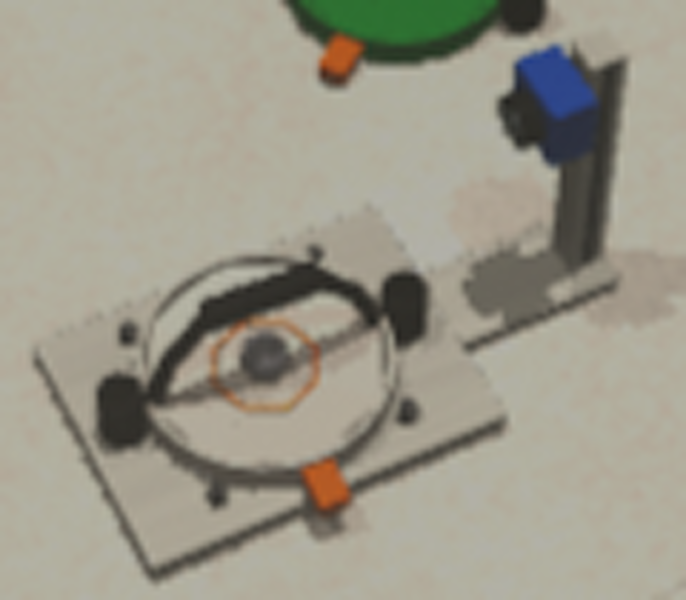

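Close up, the sockets in the top view are at about (254,205) and (304,207). The rod tops are at about (381,222) and (410,223) in the top view, and about (143,252) and (173,242) in the scene view. Next I'll measure from both views.

```bash
cat > h.py <<'E'
import numpy as np,cv2
from bench import *
def ray(n,p):
    c=calibration(n);R=np.array(c['R']);t=np.array(c['t'])
    return -R.T@t, R.T@np.array([(p[0]-c['cx'])/c['fx'],(p[1]-c['cy'])/c['fy'],1])
def onz(n,p,z):
    o,d=ray(n,p);return o+d*(z-o[2])/d[2]
def tri(p,q):
    A=[];b=[]
    for n,x in(("top",p),("scene",q)):
        o,d=ray(n,x);d/=np.linalg.norm(d);P=np.eye(3)-np.outer(d,d);A.append(P);b.append(P@o)
    return np.linalg.lstsq(np.vstack(A),np.hstack(b),rcond=None)[0]
def proj(n,X):
    c=calibration(n);v=np.array(c['R'])@X+c['t'];return np.array([c['fx']*v[0]/v[2]+c['cx'],c['fy']*v[1]/v[2]+c['cy']])
def blobs(im,box,f,amin=4):
    x0,y0,x1,y1=box;hsv=cv2.cvtColor(im[y0:y1,x0:x1],cv2.COLOR_RGB2HSV).astype(int)
    m=f(hsv[...,0],hsv[...,1],hsv[...,2]).astype(np.uint8)
    n,_,st,c=cv2.connectedComponentsWithStats(m,connectivity=4)
    return [(c[i]+[x0,y0],int(st[i,4])) for i in range(1,n) if st[i,4]>=amin]
E
python3 - <<'E'
from h import *
np.set_printoptions(precision=4,suppress=True)
T=np.load("pics/top0.npy");S=np.load("pics/scene0.npy")
gold=lambda h,s,v:(h>10)&(h<30)&(s>130)&(v>130)
gt=blobs(T,(355,205,421,245),gold);gs=blobs(S,(128,230,198,290),gold);print(gt,gs)
gt.sort(key=lambda b:b[0][0]);gs.sort(key=lambda b:-b[0][0])
for a,b in zip(gt,gs):print("rod",onz("top",a[0],.09),onz("scene",b[0],.09),tri(a[0],b[0]))
org=lambda h,s,v:(h<16)&(s>150)&(v>110)
ot=blobs(T,(270,175,290,192),org);os=blobs(S,(280,240,305,262),org);print(ot,os)
print("tab",onz("top",ot[0][0],.03),onz("scene",os[0][0],.027))
def P1(u,v):return np.array([205+(u+.5)/6.6667-.5,170+(v+.5)/6.6667-.5])
def P3(u,v):return np.array([235+(u+.5)/5.7167-.5,165+(v+.5)/5.714-.5])
tp=np.array([onz("top",P1(*p),.023) for p in((382,138),(606,137),(378,360),(609,361))]);sp=np.array([onz("scene",P3(*p),.022) for p in((408,411),(217,495),(316,252),(128,333))])
print("pins",tp,sp,tp.mean(0),sp.mean(0))
for q in(tp,sp):
    d=(q[0]+q[2]-q[1]-q[3]);e=(q[0]+q[1]-q[2]-q[3]);print("fix yaw",np.arctan2(-d[0],d[1]),np.arctan2(e[1],e[0]))
blk=lambda h,s,v:(v<55)
print(blobs(T,(240,190,320,220),blk),blobs(S,(245,205,315,245),blk))
print("handle-top ctr guess",onz("top",P1(498,207),.089))
for p,q in(((328,236),(406,307)),((662,250),(122,410))):print("sock",onz("top",P1(*p),.035),onz("scene",P3(*q),.033))
print("lens",tri(P1(168,175),P3(512,118)))
E
```

```text
[(array([381.    , 221.2857]), 7), (array([409.8333, 222.3333]), 6)] [(array([172.5, 241.2]), 10), (array([142.3333, 252.1111]), 9)]
rod [ 0.4708 -0.2941  0.09  ] [ 0.4749 -0.2924  0.09  ] [ 0.4719 -0.2935  0.0867]
rod [ 0.4603 -0.3782  0.09  ] [ 0.4638 -0.3761  0.09  ] [ 0.4613 -0.3775  0.0876]
[(array([278.8, 180.9]), 10)] [(array([291.4583, 249.1875]), 48)]
tab [ 0.6375 -0.0067  0.03  ] [ 0.6358 -0.0088  0.027 ]
pins [[ 0.6135  0.0492  0.023 ]
 [ 0.6048 -0.0569  0.023 ]
 [ 0.5068  0.0594  0.023 ]
 [ 0.497  -0.048   0.023 ]] [[ 0.6191  0.0509  0.022 ]
 [ 0.6107 -0.0566  0.022 ]
 [ 0.5104  0.0629  0.022 ]
 [ 0.5029 -0.0468  0.022 ]] [0.5555 0.0009 0.023 ] [0.5608 0.0026 0.022 ]
fix yaw -0.08599779788591815 -0.08916509210258954
fix yaw -0.07337745626140393 -0.10067926463681039
[(array([278.572, 204.188]), 250)] [(array([271.7534, 224.6712]), 219), (array([305.2727, 218.0606]), 66)]
handle-top ctr guess [ 0.5591 -0.001   0.089 ]
sock [0.5652 0.0778 0.035 ] [0.571  0.0802 0.033 ]
sock [ 0.5451 -0.0769  0.035 ] [ 0.5486 -0.0753  0.033 ]
lens [0.5702 0.1392 0.1509]
```

```bash
cat >> h.py <<'E'
from scipy.spatial.transform import Rotation as Ro
def down(phi):
    y=np.array([np.cos(phi),np.sin(phi),0]);z=np.array([0,0,-1.]);return Ro.from_matrix(np.column_stack([np.cross(y,z),y,z])).as_rotvec()
G=.019
E
python3 - <<'E'
from h import *
np.set_printoptions(precision=3,suppress=True)
for o in(0,np.pi):
  for p,ph in(((.4725,-.2932,.053),-.127),((.462,-.377,.053),-.127),((.568,.079,.07),-.125),((.547,-.076,.07),-.125),((.5575,.0015,.07),-.125),((.5575,.0015,.2),-.125+np.pi/2)):
    print(o,p,inverse_kinematics(p,down(ph+o)))
E
```

```text
0 (0.4725, -0.2932, 0.053) [-0.555  0.243 -0.295  1.033  0.     1.142]
0 (0.462, -0.377, 0.053) [-0.684  0.314 -0.199  1.057  0.     1.013]
0 (0.568, 0.079, 0.07) [ 0.138  0.263 -0.229  1.079  0.     1.834]
0 (0.547, -0.076, 0.07) [-0.138  0.225 -0.278  1.068  0.     1.558]
0 (0.5575, 0.0015, 0.07) [ 0.003  0.234 -0.266  1.07   0.     1.698]
0 (0.5575, 0.0015, 0.2) [ 0.003  0.189 -0.034  1.349  0.     0.128]
3.141592653589793 (0.4725, -0.2932, 0.053) [-0.555  0.243 -0.295  1.033 -0.    -1.999]
3.141592653589793 (0.462, -0.377, 0.053) [-0.684  0.314 -0.199  1.057 -0.    -2.128]
3.141592653589793 (0.568, 0.079, 0.07) [ 0.138  0.263 -0.229  1.079  0.    -1.308]
3.141592653589793 (0.547, -0.076, 0.07) [-0.138  0.225 -0.278  1.068  0.    -1.584]
3.141592653589793 (0.5575, 0.0015, 0.07) [ 0.003  0.234 -0.266  1.07   0.    -1.443]
3.141592653589793 (0.5575, 0.0015, 0.2) [ 0.003  0.189 -0.034  1.349  0.    -3.014]
```

```bash
python3 - <<'E'
from h import *
r=(.4725,-.2932);ph=-.127
movep((*r,.26),down(ph))
servo_line((*r,.053),v=.2)
set_gripper(.0,30); print(current_grip_width(),current_wrist_force(),current_finger_force())
servo_line((*r,.22),v=.15)
print(current_grip_width(),current_t())
movep((.547,-.076,.20),down(-.125))
servo_line((.547,-.076,.115),v=.15)
print(current_t(),current_ee_pos())
for n in("scene","top"):
    im=get_image(n);np.save(f"pics/{n}1.npy",im)
    if n=="scene":a=cv2.resize(im[165:270,235:340],(600,600),interpolation=cv2.INTER_CUBIC)
    else:b=cv2.resize(im[170:245,265:325],(200,250),interpolation=cv2.INTER_CUBIC)
e=np.zeros((600,800,3),np.uint8);e[:,:600]=a;e[:250,600:]=b;cv2.imwrite("pics/c4.png",e[:,:,::-1])
E
```

```text
0.011104286942271124 [-0.23842052  0.2063351   0.978007  ] 29.178429543972015
0.01109538913114353 6.0667
7.7 [ 0.5473463  -0.07672073  0.1158321 ]
```

View pics/c4.png

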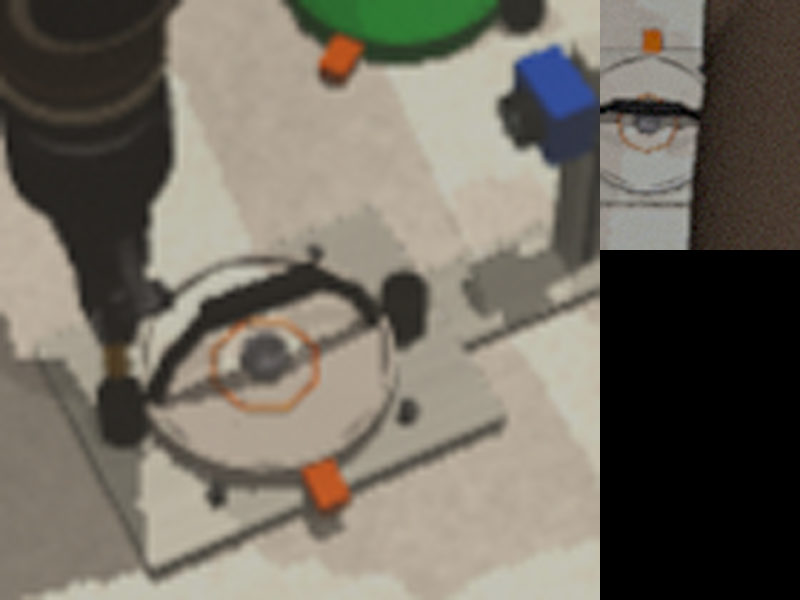

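The scene view shows the rod above socket B, with its lower end at crop (117,377), which is full-image pixel (255.4,230.9). The socket is at crop (122,410). I'll quantify the offset.

```bash
python3 - <<'E'
from h import *
np.set_printoptions(precision=4,suppress=True)
S=np.load("pics/scene1.npy");S0=np.load("pics/scene0.npy")
hsv=cv2.cvtColor(S,cv2.COLOR_RGB2HSV)
for y in range(221,246):print(y,' '.join('%3d/%3d'%(hsv[y,x,2],hsv[y,x,1]) for x in range(249,264)))
X=np.array([.5473,-.0767,0])
for z in(.11,.09,.073,.05,.020):print(z,proj("scene",X+[0,0,z]))
v0=cv2.cvtColor(S0,cv2.COLOR_RGB2HSV)[...,2]
print("before")
for y in range(225,246):print(y,' '.join('%3d'%v0[y,x] for x in range(249,264)))
E
```

```text
221 166/ 37 117/ 37  71/ 29  56/ 32  43/ 36  42/ 36  43/ 42  43/ 42  45/ 34  50/ 36  99/ 33 149/ 33 157/ 34 179/ 31 191/ 23
222 171/ 34 145/ 35  84/ 33  60/ 26  46/ 33  42/ 36  43/ 42  43/ 42  43/ 42  57/ 36 129/ 32 171/ 31 153/ 35 191/ 27 192/ 27
223 167/ 34 159/ 34 118/ 35  62/ 29  48/ 32  43/ 42  43/ 42  42/ 43  44/ 41  72/ 39 138/ 37 164/ 36 158/ 36 191/ 29 191/ 28
224 168/ 33 168/ 33 145/ 33  78/ 33  53/ 34  45/ 51  48/ 64  48/ 58  47/ 54  93/ 38 147/ 36 147/ 38 169/ 33 191/ 29 190/ 31
225 167/ 34 166/ 34 156/ 34 120/ 38  74/ 76  61/100  64/108  70/ 95  94/ 57 137/ 35 151/ 35 128/ 38 173/ 31 190/ 32 176/ 36
226 165/ 34 165/ 34 165/ 34 148/ 43  97/105  78/131  77/132  91/101 138/ 54 181/ 31 168/ 30 129/ 38 176/ 33 183/ 33 139/ 42
227 165/ 32 165/ 32 165/ 32 151/ 44 106/ 94  78/131  77/129  89/106 129/ 59 173/ 32 167/ 31 127/ 38 175/ 32 169/ 32  89/ 43
228 166/ 34 165/ 34 164/ 33 148/ 41 101/ 91  78/134  78/134  82/118 102/ 73 148/ 33 171/ 31 137/ 41 169/ 33 145/ 33  44/ 41
229 165/ 36 164/ 36 162/ 33 149/ 41 108/ 73  78/134  77/129  83/120 107/ 71 153/ 35 178/ 32 155/ 41 152/ 35 
[... 2774 characters left out ...]
 168 167 143  61  52  51  51  51  51  52  51  64  82  65  70
236 170 168 140  66  51  52  51  52  51  51  50  80 123 126 127
237 169 167 140  76  50  51  52  51  50  49  49  70 123 162 167
238 169 168 144  73  50  50  50  50  49  49  49  57  95 141 155
239 166 167 143  69  50  50  50  50  49  49  50  56  69 109 151
240 151 161 130  78  49  49  49  50  49  50  48  59  77  84 112
241 122 157 127  93  55  50  49  49  50  50  54  84 105  82  80
242 104 153 153 101  80  61  51  50  52  57  82 124 129  84  82
243 120 124 159 127 102  89  77  89 112 114 126 151 139 125 111
244 138 106 153 159 135 134 133 144 165 161 157 162 160 169 156
245 133 100 124 169 167 166 165 165 167 167 168 169 169 170 171
```

```bash
python3 - <<'E'
from h import *
np.set_printoptions(precision=4,suppress=True)
servo_line((.5457,-.0753,.100),v=.05); dwell(.3)
print(current_ee_pos(),current_wrist_force())
hit=servo_line((.5457,-.0753,.059),v=.04,threshold=6)
print(hit,current_ee_pos(),current_wrist_force(),current_wrist_torque(),current_t())
E
```

```text
[ 0.5459 -0.0753  0.1002] [ 0.5113  0.7616 -0.045 ]
True [ 0.5454 -0.0752  0.0631] [-0.622   0.1636  5.681 ] [ 0.0059 -0.0042  0.0223] 9.4
```

```bash
python3 - <<'E'
from h import *
np.set_printoptions(precision=4,suppress=True)
set_gripper(.045); servo_line((.5457,-.0753,.20),v=.2)
r=(.461,-.3765)
movep((*r,.20),down(-.127)); servo_line((*r,.053),v=.2)
set_gripper(0,30); print(current_grip_width(),current_wrist_force())
servo_line((*r,.22),v=.2)
movep((.5665,.0795,.22),down(-.125))
servo_line((.5665,.0795,.100),v=.12,threshold=8); dwell(.3)
print(current_ee_pos(),current_wrist_force(),current_t())
hit=servo_line((.5665,.0795,.059),v=.04,threshold=6)
print(hit,current_ee_pos(),current_wrist_force(),current_wrist_torque(),current_t())
for n in("scene","top"): np.save(f"pics/{n}2.npy",get_image(n))
im=np.load("pics/scene2.npy")
cv2.imwrite("pics/c5.png",cv2.resize(im[140:265,235:355],(576,600),interpolation=cv2.INTER_CUBIC)[:,:,::-1])
E
```

```text
0.011175389369033869 [-0.6422  0.3574  6.159 ]
[0.5668 0.0796 0.1004] [ 0.4114 -0.1712 -0.4511] 17.275
True [0.5664 0.0793 0.0643] [-0.7957 -1.4474  5.4597] [-0.0915  0.0909  0.0546] 18.1083
```

View pics/c5.png

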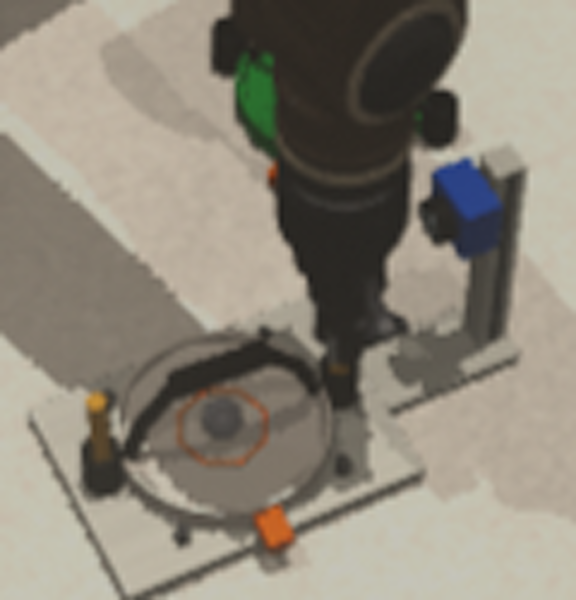

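Rod B stands upright in its socket at crop (97,440), and rod A is sitting in its socket. I'll release it, refine the yaw, and test how `servo_line` handles rotation while the gripper is empty.

```bash
python3 - <<'E'
from h import *
np.set_printoptions(precision=4,suppress=True)
set_gripper(.045); servo_line((.5665,.0795,.20),v=.2)
c=(.5561,.0021)
t=current_t();servo_line((*c,.19),v=.05,rotation=down(.3));print(current_t()-t,Ro.from_rotvec(current_ee_rot()).as_matrix()[:,1],down(.3))
for n in("scene","top"): np.save(f"pics/{n}3.npy",get_image(n))
S=np.load("pics/scene3.npy");T=np.load("pics/top3.npy")
gold=lambda h,s,v:(h>10)&(h<30)&(s>130)&(v>130)
for b in blobs(S,(240,190,330,245),gold,2):print("S",b,onz("scene",b[0],.10))
for b in blobs(T,(235,185,320,225),gold,2):print("T",b,onz("top",b[0],.10))
def P1(u,v):return np.array([205+(u+.5)/6.6667-.5,170+(v+.5)/6.6667-.5])
def P3(u,v):return np.array([235+(u+.5)/5.7167-.5,165+(v+.5)/5.714-.5])
def yaw(d):return np.arctan2(-d[0],d[1])
a,b=onz("top",P1(285,405),.015),onz("top",P1(706,408),.015);print(yaw(a-b))
a,b=onz("top",P1(284,98),.015),onz("top",P1(704,97),.015);print(yaw(a-b))
a,b=onz("scene",P3(505,423),.015),onz("scene",P3(153,573),.015);print(yaw(a-b),np.linalg.norm(a-b))
a,b=onz("scene",P3(153,573),.015),onz("scene",P3(35,352),.015);print(yaw(a-b)+np.pi/2,np.linalg.norm(a-b))
print(current_t())
cv2.imwrite("pics/c6.png",cv2.resize(np.hstack([S[160:265,235:355],T[160:265,225:325]]),(800,382),interpolation=cv2.INTER_CUBIC)[:,:,::-1])
E
```

```text
1.7250000000000014 [0.9553 0.2957 0.    ] [1.8645 2.5285 0.    ]
S (array([305.6667, 204.8889]), 9) [0.5699 0.0796 0.1   ]
T (array([252.2857, 200.1429]), 7) [0.5648 0.0785 0.1   ]
-0.09328850502474735
-0.08361142066445447
-0.09568638109688363 0.19638792015266315
-0.08476878621176809 0.14576874950681057
21.2917
```

View pics/c6.png

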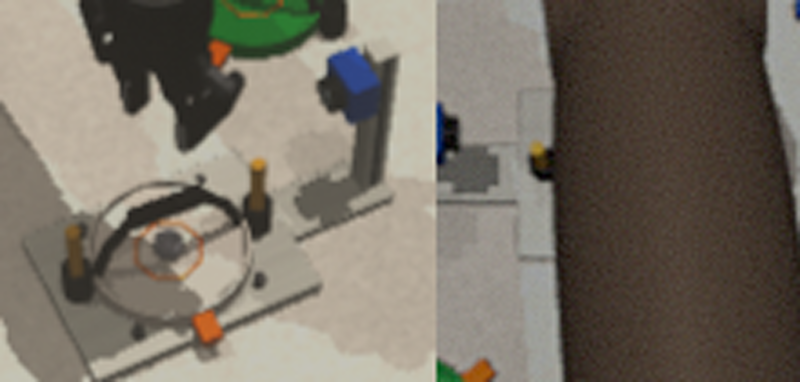

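Both rods stand upright in their sockets (crop (75,260) and (258,195)), and the ball is centred. Next I'll grip the handle and lift.

```bash
python3 - <<'E'
from h import *
np.set_printoptions(precision=4,suppress=True)
c=(.5561,.0021)
servo_line((*c,.16),v=.06,rotation=down(-.125))
print(servo_line((*c,.070),v=.06,threshold=8),current_ee_pos())
set_gripper(0,100);print(current_grip_width(),current_wrist_force(),current_wrist_torque(),current_t())
dwell(.5)
servo_line((*c,.080),v=.02);servo_line((*c,.184),v=.035);dwell(.5)
print(current_ee_pos(),current_wrist_force(),current_wrist_torque(),current_t())
servo_line((*c,.195),v=.003,rotation=down(-.088+np.pi/2));dwell(.7)
print(current_ee_pos(),Ro.from_rotvec(current_ee_rot()).as_matrix()[:,1:],current_wrist_force(),current_t())
S=get_image("scene");T=get_image("top");np.save("pics/scene4.npy",S);np.save("pics/top4.npy",T)
cv2.imwrite("pics/c7.png",cv2.resize(np.hstack([S[120:255,235:355],T[130:265,205:325]]),(800,450),interpolation=cv2.INTER_CUBIC)[:,:,::-1])
E
```

```text
False [0.5564 0.0021 0.0704]
0.010199962957087765 [ 1.6237 -0.6509  2.5058] [-0.0498 -0.0942 -0.0083] 24.0
[0.5561 0.0021 0.184 ] [ 0.7826  0.2569 -3.4706] [ 0.0211 -0.0075 -0.0191] 28.775
[0.5561 0.0021 0.195 ] [[ 0.0879  0.    ]
 [ 0.9961  0.    ]
 [ 0.     -1.    ]] [-1.1451 -0.0156 -3.2111] 33.2917
```

View pics/c7.png

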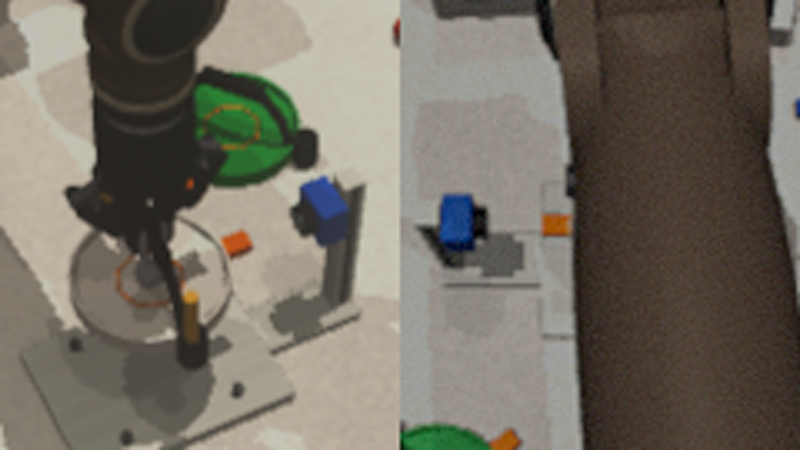

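The dish hangs level, the ball is in the middle, and the tab (crop (237,243) scene, (555,224) top) points at the camera. I'll do one numeric check of the tab against the lens.

```bash
python3 - <<'E'
from h import *
np.set_printoptions(precision=4,suppress=True)
S=np.load("pics/scene4.npy");T=np.load("pics/top4.npy")
org=lambda h,s,v:(h<16)&(s>150)&(v>110)
a=blobs(S,(298,184,315,200),org);b=blobs(T,(240,185,260,210),org);print(a,b)
X=tri(b[0][0],a[0][0]);print("tab",X,onz("top",b[0][0],.153),onz("scene",a[0][0],.153))
blue=lambda h,s,v:(h>100)&(h<130)&(s>120)&(v>50)
a=blobs(S,(315,165,345,200),blue,20);b=blobs(T,(210,180,235,210),blue,20);print(a,b)
print("cam box",onz("top",b[0][0],.165),onz("scene",a[0][0],.155))
S0=np.load("pics/scene0.npy")
ey=np.array([.0879,.9961,0]);C=np.array([.5561,.0021,.15])
print("pred tab ctr",C+.083*ey,"lens",C+.136*ey)
E
```

```text
[(array([305.4054, 192.4595]), 37)] [(array([251.027 , 197.4595]), 37)]
tab [0.5616 0.081  0.1479] [0.5596 0.0793 0.153 ] [0.5653 0.0804 0.153 ]
[(array([332.051 , 179.2041]), 98)] [(array([221.587 , 195.7754]), 138)]
cam box [0.5684 0.1603 0.165 ] [0.5667 0.1683 0.155 ]
pred tab ctr [0.5634 0.0848 0.15  ] lens [0.5681 0.1376 0.15  ]
```

```bash
python3 - <<'E'
from bench import *
print(current_qd().round(4) if hasattr(current_qd(),'round') else current_qd(),current_t()); print(finish_job())
E
```

```text
[ 0.0007 -0.0013  0.     -0.0002 -0.0002 -0.0249] 33.3917
the job is handed in; nothing more can be done
None
```

The job is handed in at 33.4 s of the 72 s: both rods stand in their sockets, and the dish is held level over the nest with the ball in the middle and its tab at lens height, pointing at the camera to within about 1–2 mm.

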